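Close a refilled coffee capsule in the sprung capsule press

ROBOT

A 6-joint arm with a two-finger parallel gripper is mounted at the origin on the work surface; the furniture and walls round the work are solid. World frame = base frame: x ahead of the robot, y to its left, z up, the work surface at z = 0. Lengths are in m, angles in rad, forces in N, time in s.
With the tool pointing down it reaches from about 0.375 to 0.9 m from the base axis. Payload 3.1 kg.
Tool frame: the origin (TCP) lies on the centre line of the jaws, within the pads' length; the fingertips stand 22 mm ahead of it and the grasp point (between the pads) lies 3 mm ahead of it; z points along the fingers, y is the line along which they close (so a half turn about z gives the same grasp; the last joint's range is limited). The gripper opens to 85 mm and grips with 20 to 120 N. Pads are 22 mm wide; open, the fingers measure 114 mm over their backs; the gripper's body (76 mm by 85 mm) begins 54 mm behind the grasp point. The pads swing forward as they close: fully open they stand 13 mm farther back than shut.
Start: joints at [-1.482, 0.527, 1.433, -0, 1.181, -0.178], TCP at [0.165, -0.603, 0.253] pointing down, gripper open.
Joint ranges: [-3.08, 3.08], [-0.75, 2.2], [0.22, 2.44], [-1.43, 4.57], [0, 2.65], [-2.85, 2.85]. Speed limits (rad/s): [2.79, 2.79, 3.14, 3.14, 3.14, 3.14].

INTERFACE

Orientations are given as a unit quaternion [x, y, z, w].
In Python, from station import manip gives the robot as it stands.
- The arm moves only by the tool drive_effector, called by a JSON object that holds its "api" and its "payload". Schema: {"type":"object","properties":{"plan":{"type":"object","properties":{"moves":{"type":"array","items":{"type":"array","items":{"type":"number"},"minItems":5,"maxItems":5},"minItems":1,"maxItems":20}},"additionalProperties":false,"required":["moves"]},"clamp_n":{"type":"number"},"only":{"type":"string"},"quiet":{"type":"boolean"},"lines":{"type":"string"}},"required":["plan"],"additionalProperties":false}. plan is an object whose key "moves" holds a list of rows, 1 to 20 of them, each of 5 numbers: dx, dy, dz in a scale on which 1.0 is 1 m, then a turn about the tool's z in fractions of the full range, 1 being pi rad, then the opening from 0.0 (shut) to 1.0 (fully open); each row is the pose to reach, as a shift and turn from the pose commanded when the call began, along the tool's axes at that moment; what a row does not reach only later rows make up. A row lasts 1/10 s, in which the tool goes at most 0.05 m and 0.15 rad, less where a joint would pass 70% of its speed; a pose out of reach is approached as far as the arm can. The fingers move at their own pace and stop on an object; clamp_n is the grip in N (left out, the last holds). Time passes only in rows, so rows that do not move let the fingers close. The tool returns the time, the measured TCP pose, the force, the opening and the grip force at its end. only (a regular expression) keeps the lines of the reply that match it, lines (a string "A,B") keeps lines A to B, and quiet returns only ok. Shift and turn numbers lie between -1 and 1, and a call with a number outside is refused. Input that does not fit is refused with a message, and nothing moves.
- manip.sense(): the state, without advancing time (a new reading comes with each control period).
- manip.snapshot(name): name is "side" or "top" or "wrist"; returns a dict with "pixels" (420x560x3 uint8, red, green, blue), "range_z" (420x560 float32, m along the optical axis (not along the pixel's ray), 0 where there is no reading), "fov_y" (degrees; the focal length in pixels is half the picture's height over the tangent of half this angle, whatever the lens; pixels are square), "cx", "cy" (the principal point, pixels), "k1" (the pictures are not rectified: a ray, as slopes to the right and down, at radius r is drawn at 1 + k1 r^2 times it, then the intrinsics apply), "R" (3x3) and "t" (3): a world point X has camera coordinates R X + t; the wrist camera has in their place "hand_eye" (4x4, takes a point from camera to tool coordinates, whose origin is the TCP and whose axes are the flange's). Camera axes: x right, y down, z forward; pixel columns grow to the right and rows downward; lengths in m; the calibration is good to about 2 mm. A picture is of the moment at which its call begins: read the wrist's pose just before it.
- manip.sign_off(): hands the job in; it is judged then, once.
The state is a dict: "t": time; "q": joint angles; "qd": joint speeds; "tau": joint torques, N m; "tcp_pos": TCP position; "tool_rot": TCP orientation; "force": force on the tool from outside, world axes, zero at the start; "ft_torque": the same for the moment, N m; "finger_gap": opening from 0.0 (shut) to 1.0 (fully open); "gripper_force": force on a finger pad.
Only numpy, scipy, OpenCV 4.12 (cv2) and the standard library are available. Lean on these libraries where they do the work, as an engineer would, in place of code of your own. Each camera call takes 0.05 s, during which the arm holds its last target. There are 200 camera calls.

TASK

Close the open coffee capsule: lower it all the way into the round sprung nest of the press before letting it go, then lay the loose lid on it. Take the tamper and press the lid squarely down until the nest is fully down and level, and keep it there for a moment; then let the nest come back up, stand the tamper upright in the middle of its little tray again, and leave the closed capsule with its lid in the press. Do not disturb the capsule that is already closed or the bottle and jars standing around.

Things in the scene. Friction and masses are not known exactly. Their poses are not given: they have to be found in the camera images.
- press: Capsule press, fixed to the table: round dark foot 104 mm across and 11 mm high with an aluminium guide 80 mm across on it, whose top is 42 mm above the table. Out of the guide stands the sprung steel nest, a tube 47.5 mm across outside with a bore of 43 mm, open at the top. Origin: centre of the underside on the table, z up.
- nest_top (a point): Centre of the upper rim of the press's nest, 60 mm above the table at rest (18 mm above the guide) and 50 mm when fully down; the nest is on springs, sinks straight down and also rocks a little (up to 0.1 rad) if pressed off centre or askew. z is the nest's own axis. The flange of the capsule rests on this rim.
- press_slide (a joint): How far the nest is pressed down: 0 at rest, 0.010 m fully down on its stop. The spring needs 4 N to start and 12 N to reach the stop.
- capsule: The open coffee capsule, aluminium, loose, about 50 g: a tapered cup 30 mm high standing on its narrow end (27 mm across at the bottom, 41 mm under the flange), with a flange 53 mm across and 6 mm thick (z 24 to 30 mm) around its mouth; the mouth is 41.5 mm across and 4.5 mm deep down to a brown paper filter disc. Origin: centre of the underside; z up out of the mouth.
- lid: The loose steel lid, about 30 g, lying right way up on the table: disc 57 mm across and 6 mm thick (z 4 to 10 mm) on a locating boss 37 mm across and 4 mm high underneath. Origin: centre of the boss's underside; z up. On the capsule the disc rests on the flange's top, so the lid's origin lies 26 mm above the capsule's origin and its top 36 mm above it.
- closed_capsule: Another capsule of the same make, already closed with the same steel lid (57 mm across, 36 mm high in all), standing on the table; leave it alone. Origin: centre of the underside.
- tamper: Coffee tamper, loose, about 0.26 kg, 86 mm high: flat steel base 48 mm across and 10 mm thick (z 0 to 10 mm), slim neck, upright round wooden handle: straight, 31 mm across from z 30 to 70 mm, with a knob 33 mm across at the top. Origin: centre of its flat face (underside); z up along the handle. It stands on the tamper tray.
- tamper_tray: Small flat pink tray, fixed to the table, 75 mm by 85 mm (local x, y) and 7 mm high, on which the tamper stands. Origin: centre of the underside; the top is 7 mm above it.
- bottle: Tall oil bottle, 73 mm across, 292 mm high, loose, a bystander. Origin: centre of the underside.
- salt: Salt shaker, 44 mm across, 90 mm high, loose, a bystander. Origin: centre of the underside.
- pepper: Spice jar, 45 mm across, 100 mm high, loose, a bystander. Origin: centre of the underside.

How it is judged:
By the outcome, as a careful person would: the job done as asked, in the order asked, and still so for the second after the job is handed in, with the robot touching nothing.
It also fails if it takes over 72 s, if anything falls off the work surface, if the arm or the gripper's body presses on something with over 40 N, if the wrist force passes 120 N, or if a joint passes its speed limit or range.

## Working session

There is one attempt and no reset: what is moved stays moved. The work goes in short steps, Python scripts to look and compute and a tool call to move; the robot and the scene stay as the last step left them, time stands still between calls to the robot, and variables do not carry over. Pictures are saved under pics/ and viewed, at most 14 in all, crops included, and the job is handed in when it is done.

```bash
ls; mkdir -p pics; cat > h.py <<'E'
import numpy as np, cv2
from station import manip
from scipy.spatial.transform import Rotation as Ro
def cam(name):
    s=manip.sense(); d=manip.snapshot(name)
    if name=="wrist":
        T=np.eye(4);T[:3,:3]=Ro.from_quat(s["tool_rot"]).as_matrix();T[:3,3]=s["tcp_pos"]
        M=T@np.array(d["hand_eye"])
    else:
        M=np.eye(4);M[:3,:3]=np.array(d["R"]).T;M[:3,3]=-M[:3,:3]@np.array(d["t"])
    d["M"]=M; H,W=d["range_z"].shape; f=H/2/np.tan(np.radians(d["fov_y"])/2)
    d["K"]=np.array([[f,0,d["cx"]],[0,f,d["cy"]],[0,0,1.]]); d["D"]=np.array([d["k1"],0,0,0.])
    return d
def rays(d,uv):
    # the forward model x' = x(1+k1 r^2) is OpenCV's
    return cv2.undistortPointsIter(np.float64(uv).reshape(-1,1,2),d["K"],d["D"],None,None,(3,60,1e-10)).reshape(-1,2)
def on_z(d,uv,z):
    r=rays(d,uv);r=np.c_[r,np.ones(len(r))]@d["M"][:3,:3].T;o=d["M"][:3,3]
    return o+r*((z-o[2])/r[:,2])[:,None]
def cloud(d):
    H,W=d["range_z"].shape;u,v=np.meshgrid(np.arange(W),np.arange(H))
    r=rays(d,np.c_[u.ravel(),v.ravel()]);z=d["range_z"].ravel()[:,None]
    P=np.c_[r*z,z]@d["M"][:3,:3].T+d["M"][:3,3]; P[z[:,0]==0]=np.nan
    return P.reshape(H,W,3)
def project(d,P):
    Mi=np.linalg.inv(d["M"]);return cv2.projectPoints(np.float64(P).reshape(-1,1,3),cv2.Rodrigues(Mi[:3,:3])[0],Mi[:3,3],d["K"],d["D"])[0].reshape(-1,2)
def save(d,n): cv2.imwrite(f"pics/{n}.png",cv2.cvtColor(d["pixels"],cv2.COLOR_RGB2BGR))
E
python3 - <<'E'
from h import *
s=manip.sense();print(s["t"],s["tcp_pos"],Ro.from_quat(s["tool_rot"]).as_matrix().round(3).tolist(),s["force"])
for n in("top","side"):
    d=cam(n);save(d,n+"0");print(n,d["fov_y"],d["k1"],d["M"].round(3).tolist())
    np.savez(n+"0.npz",P=cloud(d),im=d["pixels"])
E
```

```text
pics
station.py
0.0 [ 0.16475147 -0.60219208  0.25231856] [[0.965, 0.264, -0.0], [0.264, -0.965, 0.002], [0.0, -0.002, -1.0]] [-0.28185356  1.68540529 -0.07081465]
top 55.86997181810999 0.008993350192107834 [[-0.03, -0.998, 0.058, 0.493], [-0.999, 0.028, -0.026, 0.027], [0.024, -0.059, -0.998, 0.93], [0.0, 0.0, 0.0, 1.0]]
side 49.56458371501616 0.046277830180697394 [[-0.94, -0.144, 0.309, 0.262], [-0.341, 0.4, -0.85, 0.852], [-0.001, -0.905, -0.425, 0.479], [0.0, 0.0, 0.0, 1.0]]
```

View pics/top0.png

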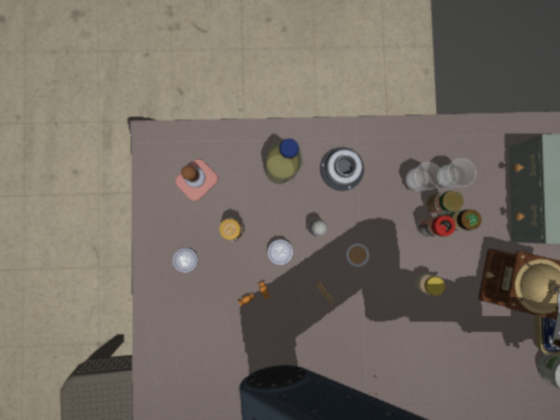

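View pics/side0.png

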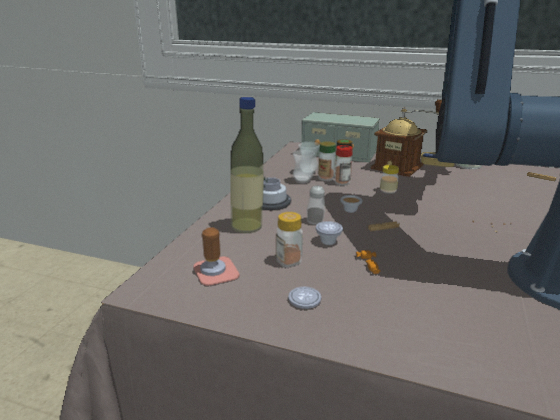

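Top view: tamper and tray at about (197,180), loose lid (185,260), closed capsule (280,252), open capsule (358,255), press (343,168), bottle (283,160), salt (319,228) and pepper (230,230). The side view agrees: the lid is flat at (305,298) and the tamper stands at (212,250).

```bash
cat > m.py <<'E'
from h import *
from scipy.optimize import least_squares
A={n:np.load(n+"0.npz") for n in("top","side")}
px={"tamper":(197,180),"lid":(185,260),"closed":(280,252),"capsule":(358,255),"press":(345,168),"bottle":(283,160),"salt":(319,228),"pepper":(230,230)}
for k,(u,v) in px.items():
    P=A["top"]["P"];c=np.nanmedian(P[v-4:v+5,u-4:u+5].reshape(-1,3),0)
    print(k,c.round(3))
    for n in A:
        Q=A[n]["P"].reshape(-1,3);Q=Q[np.isfinite(Q).all(1)&(np.hypot(*(Q-c)[:,:2].T)<.06)]
        q=Q[Q[:,2]>.004]
        h=np.histogram(q[:,2],np.arange(0.004,.12,.004))[0]
        t=np.percentile(q[:,2],97);tt=q[q[:,2]>t-.004]
        print("  ",n,len(Q),"table z",np.round(np.median(Q[Q[:,2]<.004,2]),4),"z97",t.round(4),"mid",((q.max(0)+q.min(0))/2)[:2].round(4),"ext",np.ptp(q,0).round(3),"top c",((tt.max(0)+tt.min(0))/2).round(4),np.ptp(tt,0).round(3)[:2], h[:20])
E
python3 m.py
```

```text
tamper [0.618 0.186 0.02 ]
   top 2037 table z 0.0003 z97 0.093 mid [0.6193 0.1916] ext [0.105 0.1   0.092] top c [0.6273 0.196  0.0925] [0.028 0.026] [543 166  51 106   3   0   0   0   1  10   5   4   4   7   6   8   4   3
   2  10]
   side 2106 table z 0.0009 z97 0.0917 mid [0.6238 0.195 ] ext [0.098 0.1   0.09 ] top c [0.6298 0.2009 0.0911] [0.029 0.027] [455 174  55 175  27  16   7  22  19  28  35  29  36  27  31  34  30  31
  31  31]
lid [0.438 0.222 0.01 ]
   top 2118 table z 0.0004 z97 0.0134 mid [0.4302 0.2223] ext [0.1   0.117 0.011] top c [0.4379 0.222  0.012 ] [0.055 0.055] [ 65 363  83   0   0   0   0   0   0   0   0   0   0   0   0   0   0   0
   0   0]
   side 2254 table z 0.0009 z97 0.0124 mid [0.4372 0.2231] ext [0.055 0.059 0.01 ] top c [0.4372 0.223  0.011 ] [0.055 0.059] [ 49 488  36   0   0   0   0   0   0   0   0   0   0   0   0   0   0   0
   0   0]
closed [0.45  0.004 0.037]
   top 2076 table z 0.0004 z97 0.0396 mid [0.4497 0.0034] ext [0.105 0.106 0.037] top c [0.4495 0.0041 0.0384] [0.052 0.054] [ 34   0   0   0   0   0   2 206 281   7   0   0   0   0   0   0
[... 1665 characters left out ...]
top c [ 0.5013 -0.0812  0.0885] [0.022 0.022] [28  0  0  0  0  1 10  8 11 13 17 10 13 10  7  1  2  3 27 42]
   side 947 table z 0.0005 z97 0.0897 mid [ 0.5012 -0.0741] ext [0.041 0.035 0.087] top c [ 0.5    -0.0791  0.0888] [0.025 0.025] [25 23 23 29 23 30 31 36 29 30 33 25 27 32 25 22 26 21 26 37]
pepper [0.502 0.109 0.101]
   top 2067 table z 0.0005 z97 0.103 mid [0.5004 0.1125] ext [0.114 0.109 0.101] top c [0.5045 0.1098 0.102 ] [0.042 0.04 ] [27  1  2  3  3  1  2  2  4  0  3  4  2  5  6  2 13 18  1  1]
   side 2320 table z 0.0006 z97 0.1013 mid [0.5028 0.114 ] ext [0.05  0.05  0.099] top c [0.5031 0.1122 0.0999] [0.042 0.047] [46 37 46 47 47 44 47 50 42 48 44 48 49 43 52 52 52 64 31 43]
```

{"api": "drive_effector", "payload": {"plan": {"moves": [[0.377,-0.344,0,0,1],[0.377,-0.344,0,0,1],[0.377,-0.344,0,0,1],[0.377,-0.344,0,0,1],[0.377,-0.344,0,0,1],[0.377,-0.344,0,0,1],[0.377,-0.344,0,0,1],[0.377,-0.344,0,0,1],[0.377,-0.344,0,0,1],[0.377,-0.344,0,0,1],[0.377,-0.344,0,0,1],[0.377,-0.344,0,0,1],[0.377,-0.344,0,0,1],[0.377,-0.344,0,0,1],[0.377,-0.344,0,0,1]]}, "clamp_n": 25}}

```text
t: 1.6
tcp_pos: [0.4372, -0.1731, 0.2532]
tool_rot: [0.991, 0.132, -0.0, 0.0]
force: [0.7, -0.1, 0.4]
finger_gap: 1.004
gripper_force: 0.0
```

```bash
python3 - <<'E'
from h import *
s=manip.sense();print(s["tcp_pos"],s["q"],Ro.from_quat(s["tool_rot"]).as_matrix().round(4).tolist())
d=cam("wrist");save(d,"w1");P=cloud(d);np.savez("wrist0.npz",P=P,im=d["pixels"]);print(d["fov_y"],d["k1"],np.array(d["hand_eye"]).round(4).tolist())
E
```

```text
[ 0.43717621 -0.17305934  0.25322669] [-6.15121691e-01  3.20494807e-01  1.80880868e+00 -2.66674292e-04
  1.01246725e+00  6.91666974e-01] [[0.9653, 0.2611, -0.0003], [0.2611, -0.9653, -0.0001], [-0.0003, 0.0, -1.0]]
69.02108420932055 -0.06433782933347064 [[0.0005, -0.9575, -0.2884, 0.0734], [1.0, 0.0003, 0.0008, -0.0003], [-0.0007, -0.2884, 0.9575, -0.1209], [0.0, 0.0, 0.0, 1.0]]
```

View pics/w1.png

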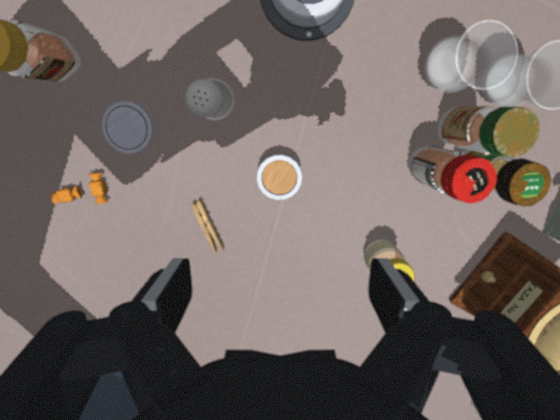

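The wrist view shows the open capsule upright at (279,178), with its ring and brown filter disc visible. The fingertips are at (180,265) and (380,265).

```bash
cat >> h.py <<'E'
from scipy.optimize import least_squares
def circle(P,c,rmax,zlo,zhi):
    """centre of a disc/ring top in the cloud: bounding hull -> robust min enclosing circle"""
    Q=P.reshape(-1,3);Q=Q[np.isfinite(Q).all(1)];Q=Q[(np.hypot(Q[:,0]-c[0],Q[:,1]-c[1])<rmax)&(Q[:,2]>zlo)&(Q[:,2]<zhi)]
    h=cv2.convexHull(np.float32(Q[:,:2])).reshape(-1,2).astype(float)
    f=least_squares(lambda p:np.hypot(h[:,0]-p[0],h[:,1]-p[1])-p[2],[*c,.025],loss="soft_l1",f_scale=.001)
    return f.x.round(4),np.median(Q[:,2]).round(4),len(Q)
def go(x,y,z):
    s=manip.sense();R=Ro.from_quat(s["tool_rot"]).as_matrix();print("tool shift",(R.T@(np.array([x,y,z])-s["tcp_pos"])).round(4))
E
python3 - <<'E'
from h import *
P=np.load("wrist0.npz")["P"];print("table",np.nanmedian(P[180:260,220:260,2]))
for z in((.026,.036),):print("cap wrist",circle(P,(.438,-.172),.04,*z))
print("press guide w",P[35:50,300:320].reshape(-1,3)[::60].round(3).tolist())
s=manip.sense();T=Ro.from_quat(s["tool_rot"]).as_matrix()
Q=(P-s["tcp_pos"])@T
f=Q[200:330,:];m=np.isfinite(f).all(2)&(f[...,2]<.04);f=f[m]
for sg in(-1,1):
    g=f[(f[:,1]*sg>.03)&(abs(f[:,1])<.06)&(abs(f[:,0])<.02)];print("tip z max",np.percentile(g[:,2],[50,90,98,100]).round(4),"y inner",np.percentile(g[:,1],[1,50,99]).round(4),"x",np.percentile(g[:,0],[1,99]).round(4),len(g))
for n in("top","side"):
    B=np.load(n+"0.npz")["P"]
    for k,c,r,zl,zh in(("cap",(.438,-.172),.04,.026,.036),("nest",(.639,-.148),.035,.05,.068),("guide",(.639,-.148),.05,.036,.047),("lid",(.4375,.2225),.04,.007,.016),("tampknob",(.6285,.1985),.03,.08,.1),("tbase",(.6285,.1985),.035,.0135,.024)):print(n,k,circle(B,c,r,zl,zh))
    im=np.load(n+"0.npz")["im"].astype(int);m=(im[...,0]>im[...,2]+50)&(im[...,0]>140)&np.isfinite(B).all(2)&(np.hypot(B[...,0]-.62,B[...,1]-.19)<.08)&(B[...,2]<.012)&(B[...,2]>.002)
    print(n,"tray",cv2.minAreaRect(np.float32(B[m][:,:2]*1000)),np.median(B[m][:,2]))
go(.438,-.172,.253)
E
```

```text
table 0.00029695905489923735
cap wrist (array([ 0.4407, -0.1707,  0.0258]), np.float64(0.0286), 1094)
press guide w [[0.595, -0.153, 0.01], [0.592, -0.154, 0.01], [0.591, -0.155, 0.001], [0.588, -0.156, 0.002], [0.585, -0.156, 0.001]]
tip z max [-0.0226 -0.0009  0.0055  0.009 ] y inner [-0.0588 -0.044  -0.0329] x [-0.0102  0.0164] 3894
tip z max [-0.0227 -0.0014  0.0051  0.0092] y inner [0.0325 0.0439 0.0588] x [-0.0102  0.0165] 3899
top cap (array([ 0.4383, -0.1717,  0.0257]), np.float64(0.0281), 299)
top nest (array([ 0.6397, -0.1481,  0.0232]), np.float64(0.0589), 99)
top guide (array([ 0.6398, -0.1483,  0.0384]), np.float64(0.0417), 528)
top lid (array([0.4375, 0.2223, 0.0279]), np.float64(0.0104), 477)
top tampknob (array([0.6276, 0.1959, 0.0153]), np.float64(0.0907), 181)
top tbase (array([0.6275, 0.1964, 0.0229]), np.float64(0.0171), 153)
top tray ((623.63037109375, 194.04220581054688), (71.50118255615234, 80.86949920654297), 42.02699279785156) 0.0068175228078082295
side cap (array([ 0.4378, -0.1706,  0.0262]), np.float64(0.0295), 182)
side nest (array([ 0.64 , -0.147,  0.025]), np.float64(0.0572), 144)
side guide (array([ 0.6288, -0.1428,  0.0305]), np.float64(0.0424), 175)
side lid (array([0.4376, 0.2241, 0.0284]), np.float64(0.0107), 546)
side tampknob (array([0.6279, 0.2008, 0.0151]), np.float64(0.089), 176)
side tbase (array([0.6286, 0.1995, 0.0226]), np.float64(0.0178), 243)
side tray ((623.5562133789062, 195.690185546875), (72.45648193359375, 86.21429443359375), 41.40080261230469) 0.0074897053819931725
tool shift [ 0.001  -0.0007  0.0003]
```

{"api": "drive_effector", "payload": {"plan": {"moves": [[0.002,-0.0016,0.05,0,1],[0.002,-0.0016,0.1,0,1],[0.002,-0.0016,0.15,0,1],[0.002,-0.0016,0.19,0,1],[0.002,-0.0016,0.21,0,1],[0.002,-0.0016,0.22,0,1],[0.002,-0.0016,0.22,0,1],[0.002,-0.0016,0.22,0,1],[0.002,-0.0016,0.22,0,0.3],[0.002,-0.0016,0.22,0,0.3],[0.002,-0.0016,0.22,0,0.3],[0.002,-0.0016,0.22,0,0.3],[0.002,-0.0016,0.22,0,0.3],[0.002,-0.0016,0.22,0,0.3],[0.002,-0.0016,0.22,0,0.3],[0.002,-0.0016,0.22,0,0.3]]}, "clamp_n": 25}}

```text
t: 3.25
tcp_pos: [0.44, -0.17, 0.0348]
tool_rot: [0.991, 0.133, 0.001, 0.001]
force: [-0.6, -1.2, 7.1]
finger_gap: 0.602
gripper_force: 24.6
```

{"api": "drive_effector", "payload": {"plan": {"moves": [[0,0,-0.03,0,0.3],[0,0,-0.07,0,0.3],[0,0,-0.12,0,0.3],[0,0,-0.17,0,0.3],[0.03,0.005,-0.21,0,0.3],[0.07,0.01,-0.24,0,0.3],[0.11,0.017,-0.248,0,0.3],[0.15,0.025,-0.248,0,0.3],[0.18,0.029,-0.248,0,0.3],[0.198,0.0315,-0.248,0,0.3],[0.198,0.0315,-0.248,0,0.3],[0.198,0.0315,-0.248,0,0.3],[0.198,0.0315,-0.248,0,0.3],[0.198,0.0315,-0.248,0,0.3]]}}}

```text
t: 4.65
tcp_pos: [0.6375, -0.1479, 0.2816]
tool_rot: [0.991, 0.133, -0.0, -0.0]
force: [0.2, -0.4, 0.6]
finger_gap: 0.603
gripper_force: 26.3
```

```bash
python3 - <<'E'
from h import *
d=cam("wrist");save(d,"w2");P=cloud(d);np.savez("wrist1.npz",P=P,im=d["pixels"])
print(circle(P,(.6395,-.148),.035,.052,.068),circle(P,(.6395,-.148),.05,.036,.047))
s=manip.sense();print(s["tcp_pos"],s["force"],s["gripper_force"])
E
```

```text
(array([ 0.6425, -0.147 ,  0.0232]), np.float64(0.0596), 321) (array([ 0.6425, -0.1471,  0.0383]), np.float64(0.0421), 1825)
[ 0.63766281 -0.14790284  0.28160792] [-0.95257652 -0.64405519 -0.75578527] 26.325286142528057
```

View pics/w2.png

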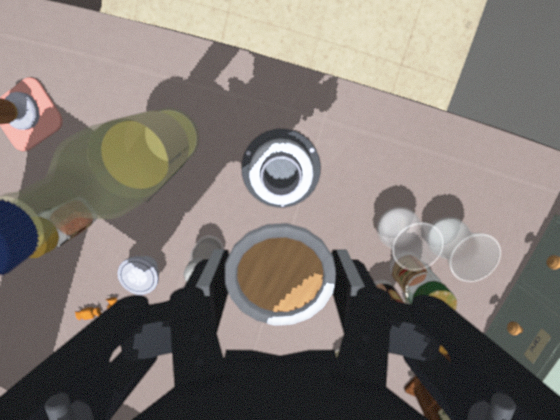

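The wrist view shows the capsule held level between the pads at (280,273), and the empty nest at (281,172).

```bash
cat > held.py <<'E'
from h import *
def held(zlo=-.01,zhi=.03,n="wrist1.npz",rm=.035):
    P=np.load(n)["P"];s=manip.sense();R=Ro.from_quat(s["tool_rot"]).as_matrix()
    Q=(P-s["tcp_pos"])@R
    Q=Q[np.isfinite(Q).all(2)&(np.hypot(Q[...,0],Q[...,1])<rm)&(Q[...,2]>zlo)&(Q[...,2]<zhi)]
    return Q
if __name__=="__main__":
    Q=held(-.03,.04);print(np.histogram(Q[:,2],np.arange(-.03,.04,.003)))
    for y in(0,.008,-.008,.015,-.015):
        b=Q[(abs(Q[:,1]-y)<.002)&(Q[:,2]>-.002)];b=b[np.argsort(b[:,0])];t=b[b[:,2]<np.median(b[:,2])-.002]
        print(y,"x range",b[[0,-1]][:,[0,2]].round(4).tolist(), len(b))
E
python3 held.py
```

```text
(array([ 216,  110,  132,  564,  328,  296,  276,  265,  228,  237,  212,
       3117, 3693, 2477,   77,   18,    2,    0,    0,    0,    0,    0,
          0]), array([-3.0000000e-02, -2.7000000e-02, -2.4000000e-02, -2.1000000e-02,
       -1.8000000e-02, -1.5000000e-02, -1.2000000e-02, -9.0000000e-03,
       -6.0000000e-03, -3.0000000e-03, -6.9388939e-18,  3.0000000e-03,
        6.0000000e-03,  9.0000000e-03,  1.2000000e-02,  1.5000000e-02,
        1.8000000e-02,  2.1000000e-02,  2.4000000e-02,  2.7000000e-02,
        3.0000000e-02,  3.3000000e-02,  3.6000000e-02,  3.9000000e-02]))
0 x range [[-0.0261, 0.0059], [0.0264, 0.0066]] 833
0.008 x range [[-0.0252, 0.0055], [0.0255, 0.0078]] 805
-0.008 x range [[-0.0252, 0.0062], [0.0257, 0.0072]] 821
0.015 x range [[-0.0218, 0.0056], [0.0226, 0.0066]] 709
-0.015 x range [[-0.0217, 0.0055], [0.023, 0.0082]] 712
```

{"api": "drive_effector", "payload": {"plan": {"moves": [[0.004,0.0005,0.03,0,0.3],[0.004,0.0005,0.07,0,0.3],[0.004,0.0005,0.11,0,0.3],[0.004,0.0005,0.14,0,0.3],[0.004,0.0005,0.16,0,0.3],[0.004,0.0005,0.175,0,0.3],[0.004,0.0005,0.185,0,0.3],[0.004,0.0005,0.19,0,0.3],[0.004,0.0005,0.195,0,0.3],[0.004,0.0005,0.195,0,0.3],[0.004,0.0005,0.195,0,0.3]]}}}

```text
t: 5.8
tcp_pos: [0.6431, -0.1474, 0.0871]
tool_rot: [0.991, 0.133, 0.001, 0.0]
force: [0.1, -0.7, -1.5]
finger_gap: 0.601
gripper_force: 26.3
```

{"api": "drive_effector", "payload": {"plan": {"moves": [[-0.0015,0,0.002,0,0.3],[-0.0015,0,0.005,0,0.3],[-0.0015,0,0.008,0,0.3],[-0.0015,0,0.011,0,0.3],[-0.0015,0,0.013,0,0.3],[-0.0015,0,0.013,0,0.3],[-0.0015,0,0.013,0,0.3]]}}}

```text
t: 6.5
tcp_pos: [0.6411, -0.1475, 0.0732]
tool_rot: [0.991, 0.133, -0.0, -0.0]
force: [-0.4, -0.0, -1.0]
finger_gap: 0.598
gripper_force: 26.3
```

{"api": "drive_effector", "payload": {"plan": {"moves": [[0,0,0.001,0,0.3],[0,0,0.002,0,0.3],[0,0,0.003,0,0.3],[0,0,0.003,0,0.3],[0,0,0.003,0,0.3]]}}}

```text
t: 7.0
tcp_pos: [0.6413, -0.1477, 0.0706]
tool_rot: [0.991, 0.133, 0.0, 0.0]
force: [-1.0, -0.7, 1.2]
finger_gap: 0.6
gripper_force: 26.4
```

{"api": "drive_effector", "payload": {"plan": {"moves": [[0,0,0.001,0,0.3],[0,0,0.002,0,0.3],[0,0,0.002,0,0.3]]}}}

```text
t: 7.3
tcp_pos: [0.6413, -0.1476, 0.0685]
tool_rot: [0.991, 0.133, 0.0, 0.0]
force: [0.3, -0.6, 2.0]
finger_gap: 0.603
gripper_force: 26.5
```

{"api": "drive_effector", "payload": {"plan": {"moves": [[0,0,0.001,0,0.3],[0,0,0.002,0,0.3],[0,0,0.002,0,0.3]]}}}

```text
t: 7.6
tcp_pos: [0.6413, -0.1476, 0.0665]
tool_rot: [0.991, 0.133, 0.0, 0.0]
force: [-1.0, 0.6, 3.8]
finger_gap: 0.601
gripper_force: 26.6
```

```bash
python3 - <<'E'
from h import *
d=cam("side");save(d,"s1");cv2.imwrite("pics/s1c.png",cv2.resize(cv2.cvtColor(d["pixels"][130:230,200:360],cv2.COLOR_RGB2BGR),None,fx=5,fy=5,interpolation=2))
print(manip.sense()["force"])
E
```

```text
[0.35194473 1.05757077 3.83318075]
```

View pics/s1c.png

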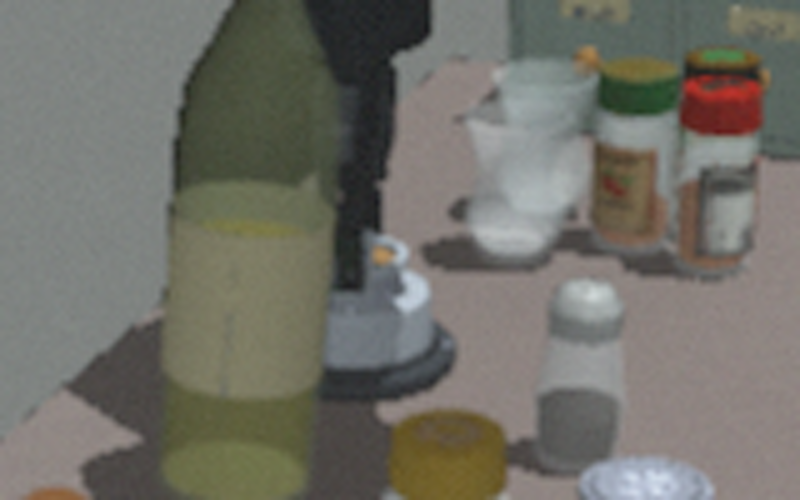

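The side crop shows the capsule sunk into the nest between the fingers, with its filter visible at about crop (380,255). The wrist depth will tell whether it is fully seated.

```bash
cat > seat.py <<'E'
from h import *
def seat(c,r=.0265,tag="wrist2"):
    d=cam("wrist");save(d,tag);P=cloud(d);np.savez(tag+".npz",P=P,im=d["pixels"])
    Q=P[np.isfinite(P).all(2)&(np.hypot(P[...,0]-c[0],P[...,1]-c[1])<.05)]
    print(tag,"z hist 2mm from .036",np.histogram(Q[:,2],np.arange(.036,.1,.002))[0])
    return P
if __name__=="__main__":
    seat((.6413,-.1476)); s=manip.sense();print(s["force"],s["tcp_pos"])
    P0=np.load("wrist1.npz")["P"]
E
python3 seat.py; python3 - <<'E'
import sys
from h import *
import held
for n,dz in(("wrist2.npz",0),):
    Q=held.held(-.002,.02,n)
    A=Q[np.hypot(Q[:,0],Q[:,1])>.0215];print("ring tool z pct",np.percentile(A[:,2],[5,25,50,75]).round(4),"disc",np.median(Q[np.hypot(Q[:,0],Q[:,1])<.017,2]).round(4),"tilt fit",np.linalg.lstsq(np.c_[Q[:,:2],np.ones(len(Q))][np.hypot(Q[:,0],Q[:,1])<.017],Q[np.hypot(Q[:,0],Q[:,1])<.017,2],rcond=None)[0].round(4))
E
```

```text
wrist2 z hist 2mm from .036 [ 201  361 2139 2323   91  102   88   83   65   82 3957 1910 2753  841
  198  193  195  218  207  248  237  219  208  218  493  185  122  246
  335  473  438]
[-0.3413121  -0.58667868  3.92715172] [ 0.64128862 -0.14760586  0.06649548]
ring tool z pct [0.0009 0.0045 0.0051 0.0059] disc 0.0088 tilt fit [0.0042 0.0016 0.0088]
```

The flange top is about 4 mm below its rest-seated height and level, so the capsule is fully seated with the nest slightly sprung. I'll ease up 3 mm and release.

{"api": "drive_effector", "payload": {"plan": {"moves": [[0,0,-0.001,0,0.3],[0,0,-0.002,0,0.3],[0,0,-0.003,0,0.3],[0,0,-0.003,0,0.3],[0,0,-0.003,0,0.75],[0,0,-0.003,0,0.75],[0,0,-0.003,0,0.8],[0,0,-0.003,0,0.8],[0,0,-0.003,0,0.8]]}}}

```text
t: 8.6
tcp_pos: [0.641, -0.1475, 0.0691]
tool_rot: [0.991, 0.133, -0.0, -0.0]
force: [0.0, -1.3, 0.3]
finger_gap: 0.803
gripper_force: 0.0
```

{"api": "drive_effector", "payload": {"plan": {"moves": [[0,0,-0.02,0,0.85],[0,0,-0.06,0,1],[0,0,-0.11,0,1],[0,0,-0.16,0,1],[0,0,-0.21,0,1],[0,0,-0.213,0,1],[0,0,-0.213,0,1],[0,0,-0.213,0,1]]}}}

```text
t: 9.4
tcp_pos: [0.6401, -0.1472, 0.2809]
tool_rot: [0.991, 0.133, -0.001, -0.001]
force: [0.1, -1.1, 0.2]
finger_gap: 0.999
gripper_force: 0.0
```

```bash
python3 - <<'E'
from h import *
P=__import__("seat").seat((.641,-.147),tag="w3")
print(circle(P,(.6405,-.1474),.035,.062,.07),circle(P,(.6405,-.1474),.05,.036,.047))
go(.4376,.2229,.253)
E
```

```text
w3 z hist 2mm from .036 [ 28  64 629 706  18   4   0   0   0   0   0   2 546 505 371 232   1   0
   0   0   0   0   0   0   0   0   0   0   0   0   0]
(array([ 0.6416, -0.1471,  0.026 ]), np.float64(0.0647), 1109) (array([ 0.6425, -0.1469,  0.0383]), np.float64(0.042), 1446)
tool shift [-0.0975 -0.4102  0.0286]
```

View pics/w3.png

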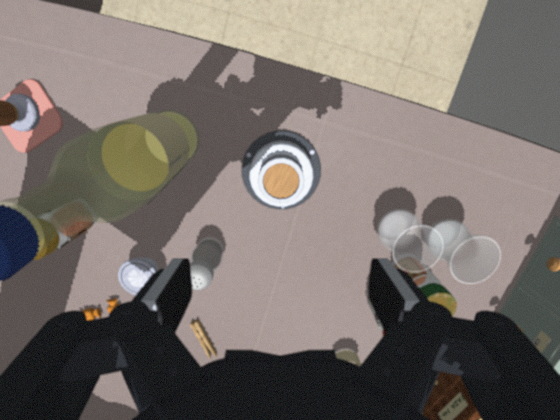

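The wrist view shows the capsule seated level in the nest at (281,180), its flange top near 65 mm. Next I fetch the lid, backing off in x first to clear the bottle.

{"api": "drive_effector", "payload": {"plan": {"moves": [[-0.193,-0.053,0,0,1],[-0.193,-0.053,0,0,1],[-0.193,-0.053,0,0,1],[-0.193,-0.053,0,0,1],[-0.15,-0.2,0,0,1],[-0.15,-0.2,0,0,1],[-0.15,-0.2,0,0,1],[-0.0975,-0.41,0,0,1],[-0.0975,-0.41,0.0286,0,1],[-0.0975,-0.41,0.0286,0,1],[-0.0975,-0.41,0.0286,0,1],[-0.0975,-0.41,0.0286,0,1],[-0.0975,-0.41,0.0286,0,1],[-0.0975,-0.41,0.0286,0,1],[-0.0975,-0.41,0.0286,0,1],[-0.0975,-0.41,0.0286,0,1]]}}}

```text
t: 11.05
tcp_pos: [0.4391, 0.221, 0.2536]
tool_rot: [0.991, 0.132, -0.0, 0.0]
force: [-0.3, -0.1, -0.0]
finger_gap: 1.001
gripper_force: 0.0
```

```bash
python3 - <<'E'
from h import *
P=__import__("seat").seat((.4376,.2229),tag="w4")
print(circle(P,(.4385,.2229),.04,.006,.016));go(.4385,.2232,.0)
E
```

```text
w4 z hist 2mm from .036 [0 0 0 0 0 0 0 0 0 0 0 0 0 0 0 0 0 0 0 0 0 0 0 0 0 0 0 0 0 0 0]
(array([0.4398, 0.2243, 0.0278]), np.float64(0.0104), 1645)
tool shift [-0.     -0.0023  0.2537]
```

{"api": "drive_effector", "payload": {"plan": {"moves": [[0,-0.0023,0.05,0,1],[0,-0.0023,0.1,0,1],[0,-0.0023,0.15,0,1],[0,-0.0023,0.19,0,1],[0,-0.0023,0.215,0,1],[0,-0.0023,0.228,0,0.9],[0,-0.0023,0.232,0,0.85],[0,-0.0023,0.232,0,0.8],[0,-0.0023,0.232,0,0.8],[0,-0.0023,0.232,0,0.8]]}}}

```text
t: 12.1
tcp_pos: [0.4393, 0.2247, 0.0231]
tool_rot: [0.991, 0.133, 0.001, -0.0]
force: [-0.2, -0.5, -0.1]
finger_gap: 0.8
gripper_force: 0.0
```

{"api": "drive_effector", "payload": {"plan": {"moves": [[-0.001,0.001,0.002,0,0.8],[-0.001,0.001,0.002,0,0.8],[-0.001,0.001,0.002,0,0.4],[-0.001,0.001,0.002,0,0.4],[-0.001,0.001,0.002,0,0.4],[-0.001,0.001,0.002,0,0.4],[-0.001,0.001,0.002,0,0.4],[-0.001,0.001,0.002,0,0.4]]}, "clamp_n": 30}}

```text
t: 12.9
tcp_pos: [0.4377, 0.2232, 0.0204]
tool_rot: [0.991, 0.133, 0.0, -0.0]
force: [-0.6, -0.8, 6.0]
finger_gap: 0.643
gripper_force: 30.5
```

{"api": "drive_effector", "payload": {"plan": {"moves": [[0,0,-0.02,0,0.4],[0,0,-0.06,0,0.4],[0,0,-0.11,0,0.4],[0,0,-0.16,0,0.4],[0,0,-0.21,0,0.4],[-0.01,0.04,-0.25,0,0.4],[-0.02,0.08,-0.26,0,0.4],[-0.03,0.125,-0.26,0,0.4],[-0.045,0.17,-0.26,0,0.4],[-0.057,0.215,-0.26,0,0.4],[-0.07,0.26,-0.26,0,0.4],[-0.083,0.305,-0.26,0,0.4],[-0.0976,0.358,-0.26,0,0.4],[-0.06,0.37,-0.26,0,0.4],[-0.015,0.38,-0.26,0,0.4],[0.03,0.393,-0.26,0,0.4],[0.07,0.405,-0.26,0,0.4],[0.097,0.411,-0.26,0,0.4],[0.097,0.411,-0.26,0,0.4],[0.097,0.411,-0.26,0,0.4]]}}}

```text
t: 14.9
tcp_pos: [0.639, -0.1472, 0.2787]
tool_rot: [0.991, 0.133, -0.001, -0.001]
force: [-0.1, 0.8, 0.1]
finger_gap: 0.647
gripper_force: 32.1
```

{"api": "drive_effector", "payload": {"plan": {"moves": [[0,0,0,0,0.4],[0,0,0,0,0.4]]}}}

```text
t: 15.1
tcp_pos: [0.6383, -0.1476, 0.2798]
tool_rot: [0.991, 0.133, -0.0, -0.0]
force: [0.5, -0.2, -0.4]
finger_gap: 0.647
gripper_force: 32.1
```

```bash
python3 - <<'E'
from h import *
P=__import__("seat").seat((.641,-.147),tag="w5")
print(circle(P,(.6405,-.1474),.035,.062,.07),circle(P,(.6405,-.1474),.05,.036,.047))
import held
Q=held.held(-.0,.03,"w5.npz",.032)
print(np.histogram(Q[:,2],np.arange(0,.03,.002))[0])
t=Q[(Q[:,2]>.006)&(Q[:,2]<.016)]
for y in(0,.01,-.01):
    b=t[abs(t[:,1]-y)<.002];print(y,np.percentile(b[:,0],[0,1,99,100]).round(4),np.polyfit(b[:,0],b[:,2],1).round(4))
go(.6395,-.1478,.0)
E
```

```text
w5 z hist 2mm from .036 [ 22  72 610 723  18   6   1   0   0   0   1   5 513 529 346 260   4   0
   0   0   0   0   0   0   0   0   0   0   0   0   0]
(array([ 0.6415, -0.1471,  0.0259]), np.float64(0.0646), 1139) (array([ 0.6425, -0.147 ,  0.0383]), np.float64(0.042), 1450)
[ 122  101   93  115 3949 5801  177   94    1    0    0    0    0    0]
0 [-0.0269 -0.0254  0.03    0.0302] [0.0128 0.0101]
0.01 [-0.0246 -0.023   0.0282  0.0287] [0.0149 0.0101]
-0.01 [-0.0243 -0.0238  0.0285  0.0291] [0.0125 0.0101]
tool shift [0.001  0.0005 0.28  ]
```

View pics/w5.png

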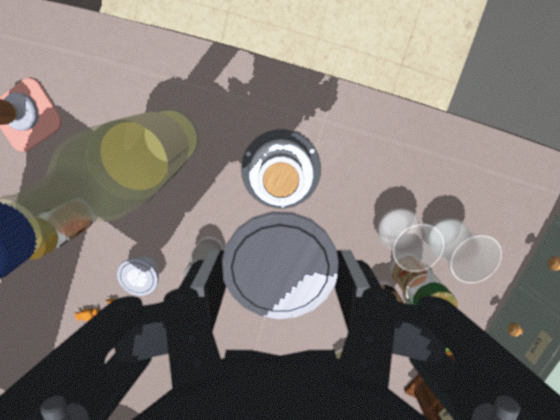

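Wrist view: the lid is held level at (280,262), and the capsule waits in the nest at (281,180). Now I lower it.

{"api": "drive_effector", "payload": {"plan": {"moves": [[0.001,0.0003,0.03,0,0.4],[0.001,0.0003,0.07,0,0.4],[0.001,0.0003,0.11,0,0.4],[0.001,0.0003,0.145,0,0.4],[0.001,0.0003,0.165,0,0.4],[0.001,0.0003,0.175,0,0.4],[0.001,0.0003,0.183,0,0.4],[0.001,0.0003,0.187,0,0.4],[0.001,0.0003,0.187,0,0.4],[0.001,0.0003,0.187,0,0.4],[0.001,0.0003,0.187,0,0.4]]}}}

```text
t: 16.25
tcp_pos: [0.6413, -0.1479, 0.0939]
tool_rot: [0.991, 0.133, 0.001, 0.001]
force: [-0.2, -0.2, 0.2]
finger_gap: 0.645
gripper_force: 32.1
```

{"api": "drive_effector", "payload": {"plan": {"moves": [[-0.0017,0,0.002,0,0.4],[-0.0017,0,0.004,0,0.4],[-0.0017,0,0.006,0,0.4],[-0.0017,0,0.008,0,0.4],[-0.0017,0,0.01,0,0.4],[-0.0017,0,0.01,0,0.4],[-0.0017,0,0.01,0,0.4]]}}}

```text
t: 16.95
tcp_pos: [0.639, -0.1481, 0.0826]
tool_rot: [0.991, 0.133, -0.0, -0.0]
force: [0.2, -0.3, -0.7]
finger_gap: 0.644
gripper_force: 32.1
```

{"api": "drive_effector", "payload": {"plan": {"moves": [[0,0,0.001,0,0.4],[0,0,0.002,0,0.4],[0,0,0.002,0,0.4],[0,0,0.002,0,0.4]]}}}

```text
t: 17.35
tcp_pos: [0.6391, -0.1481, 0.0809]
tool_rot: [0.991, 0.133, 0.0, 0.0]
force: [-0.7, 1.6, 1.2]
finger_gap: 0.647
gripper_force: 32.2
```

{"api": "drive_effector", "payload": {"plan": {"moves": [[0,0,0.001,0,0.4],[0,0,0.0015,0,0.4],[0,0,0.0015,0,0.4]]}}}

```text
t: 17.65
tcp_pos: [0.6391, -0.1482, 0.0794]
tool_rot: [0.991, 0.133, 0.0, 0.0]
force: [-0.3, 0.7, 3.7]
finger_gap: 0.646
gripper_force: 32.3
```

{"api": "drive_effector", "payload": {"plan": {"moves": [[0,0,0,0,0.75],[0,0,0,0,0.8],[0,0,0,0,0.85],[0,0,-0.001,0,0.85],[0,0,-0.03,0,0.85],[0,0,-0.08,0,1],[0,0,-0.13,0,1],[0,0,-0.18,0,1],[0,0,-0.203,0,1],[0,0,-0.203,0,1],[0,0,-0.203,0,1]]}}}

```text
t: 18.75
tcp_pos: [0.6386, -0.148, 0.2822]
tool_rot: [0.991, 0.133, -0.0, -0.0]
force: [-0.1, 0.3, -0.6]
finger_gap: 1.001
gripper_force: 0.0
```

```bash
python3 - <<'E'
from h import *
P=__import__("seat").seat((.641,-.147),tag="w6")
print(circle(P,(.6405,-.1474),.035,.068,.078),circle(P,(.6405,-.1474),.05,.036,.047))
Q=P.reshape(-1,3);Q=Q[np.isfinite(Q).all(1)&(np.hypot(Q[:,0]-.6415,Q[:,1]+.147)<.024)&(Q[:,2]>.06)]
print(np.linalg.lstsq(np.c_[Q[:,:2]-[.6415,-.147],np.ones(len(Q))],Q[:,2],rcond=None)[0].round(4))
go(.44,-.147,.28);go(.44,.197,.28);go(.556,.185,.28)
E
```

```text
w6 z hist 2mm from .036 [  23   52  482  559   10    0    0    0    0    0    0    0    0    0
    0    0   10  598 1344   31    0    0    0    0    0    0    0    0
    0    0    0]
(array([ 0.6412, -0.1472,  0.028 ]), np.float64(0.0724), 1983) (array([ 0.6424, -0.1469,  0.0384]), np.float64(0.042), 1126)
[7.106  1.9627 0.2496]
tool shift [-0.1908 -0.0529  0.0012]
tool shift [-0.1001 -0.3848  0.0016]
tool shift [ 0.0086 -0.3426  0.0013]
```

View pics/w6.png

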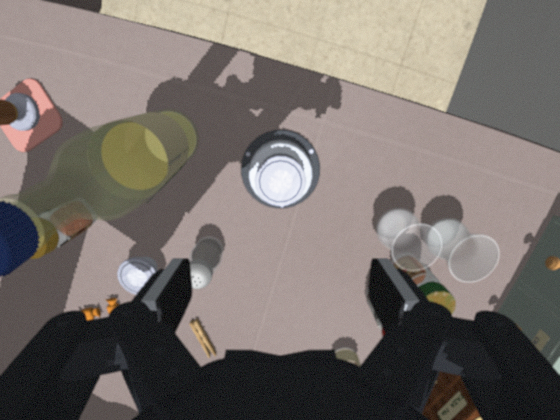

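The lid lies flat on the capsule at (281,178), top at 72.4 mm. Next is the tamper, going round the bottle.

{"api": "drive_effector", "payload": {"plan": {"moves": [[-0.191,-0.053,0,0,1],[-0.191,-0.053,0,0,1],[-0.191,-0.053,0,0,1],[-0.191,-0.053,0,0,1],[-0.1,-0.385,0,0,1],[-0.1,-0.385,0,0,1],[-0.1,-0.385,0,0,1],[-0.1,-0.385,0,0,1],[-0.1,-0.385,0,0,1],[-0.1,-0.385,0,0,1],[-0.1,-0.385,0,0,1],[0.08,-0.336,0,0,1],[0.08,-0.336,0,0,1],[0.08,-0.336,0,0,1],[0.08,-0.336,0,0,1],[0.08,-0.336,0,0,1],[0.08,-0.336,0,0,1],[0.08,-0.336,0,0,1]]}}}

```text
t: 20.6
tcp_pos: [0.6255, 0.197, 0.2803]
tool_rot: [0.991, 0.133, -0.003, -0.0]
force: [-0.2, 1.3, -0.2]
finger_gap: 0.998
gripper_force: 0.0
```

```bash
cat > tray.py <<'E'
from h import *
def tray(d,P):
    im=d["pixels"].astype(int);m=(im[...,0]>im[...,2]+40)&(im[...,0]>im[...,1]+40)&(im[...,0]>110)&np.isfinite(P).all(2)&(np.hypot(P[...,0]-.625,P[...,1]-.195)<.08)&(P[...,2]<.012)&(P[...,2]>.002)
    print("tray",cv2.minAreaRect(np.float32(P[m][:,:2]*1000)),np.median(P[m][:,2]),m.sum())
E
python3 - <<'E'
from h import *; from tray import tray
s=manip.sense();print(s["tcp_pos"])
d=cam("wrist");save(d,"w7");P=cloud(d);tray(d,P)
print("knob",circle(P,(.629,.198),.03,.08,.1),"base",circle(P,(.629,.198),.035,.0135,.024))
E
```

```text
[0.6254941  0.19696115 0.28030393]
tray ((625.9881591796875, 194.0008087158203), (71.72866821289062, 82.6449203491211), 41.46133041381836) 0.007034695088993681 597
knob (array([0.6311, 0.1984, 0.0158]), np.float64(0.0909), 719) base (array([0.6303, 0.1982, 0.0232]), np.float64(0.0175), 443)
```

View pics/w7.png

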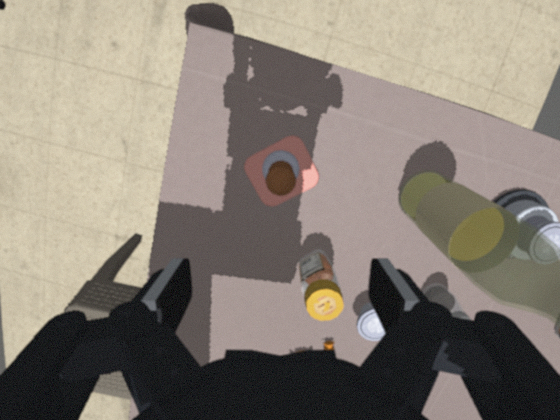

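The tamper stands upright at (281,178) on the pink tray, about 5 mm off its centre. I grip the handle firmly.

{"api": "drive_effector", "payload": {"plan": {"moves": [[0.0036,0,0.05,0,1],[0.0036,0,0.1,0,1],[0.0036,0,0.15,0,1],[0.0036,0,0.19,0,1],[0.0036,0,0.21,0,1],[0.0036,0,0.218,0,1],[0.0036,0,0.218,0,1],[0.0036,0,0.218,0,1],[0.0036,0,0.218,0,1]]}}}

```text
t: 21.55
tcp_pos: [0.6323, 0.1983, 0.0664]
tool_rot: [0.991, 0.133, 0.002, -0.0]
force: [0.8, -0.9, 1.0]
finger_gap: 1.001
gripper_force: 0.0
```

{"api": "drive_effector", "payload": {"plan": {"moves": [[-0.003,0,0.003,0,1],[-0.003,0,0.003,0,1],[-0.003,0,0.003,0,1]]}}}

```text
t: 21.85
tcp_pos: [0.6281, 0.1972, 0.0616]
tool_rot: [0.991, 0.133, 0.0, -0.0]
force: [-0.6, -0.1, 0.3]
finger_gap: 1.002
gripper_force: 0.0
```

{"api": "drive_effector", "payload": {"plan": {"moves": [[0,0,0,0,0.2],[0,0,0,0,0.2],[0,0,0,0,0.2],[0,0,0,0,0.2],[0,0,0,0,0.2],[0,0,0,0,0.2],[0,0,0,0,0.2],[0,0,0,0,0.2],[0,0,0,0,0.2],[0,0,0,0,0.2]]}, "clamp_n": 40}}

```text
t: 22.85
tcp_pos: [0.6283, 0.1973, 0.0613]
tool_rot: [0.991, 0.133, 0.0, -0.0]
force: [-0.1, -0.3, 0.7]
finger_gap: 0.355
gripper_force: 39.6
```

{"api": "drive_effector", "payload": {"plan": {"moves": [[0,0,0,0,0.2],[0,0,0,0,0.2],[0,0,0,0,0.2]]}, "clamp_n": 90}}

```text
t: 23.15
tcp_pos: [0.6285, 0.1972, 0.0615]
tool_rot: [0.991, 0.133, 0.0, -0.0]
force: [0.8, -0.3, 2.1]
finger_gap: 0.344
gripper_force: 88.7
```

```bash
python3 -c "
from h import *
s=manip.sense();print(Ro.from_quat(s['tool_rot']).as_matrix().round(4).tolist(),s['tcp_pos'])"
```

```text
[[0.9646, 0.2636, 0.0007], [0.2636, -0.9646, 0.0001], [0.0007, 0.0001, -1.0]] [0.62846383 0.19723269 0.06145935]
```

{"api": "drive_effector", "payload": {"plan": {"moves": [[0,0,-0.02,0,0.2],[0,0,-0.06,0,0.2],[0,0,-0.1,0,0.2],[0,0,-0.14,0,0.2],[0,0,-0.18,0,0.2],[-0.02,-0.005,-0.21,0,0.2],[-0.06,-0.016,-0.218,0,0.2],[-0.1,-0.027,-0.218,0,0.2],[-0.14,-0.038,-0.218,0,0.2],[-0.181,-0.049,-0.218,0,0.2],[-0.19,-0.01,-0.218,0,0.2],[-0.201,0.03,-0.218,0,0.2],[-0.212,0.07,-0.218,0,0.2],[-0.223,0.11,-0.218,0,0.2],[-0.234,0.15,-0.218,0,0.2],[-0.245,0.19,-0.218,0,0.2],[-0.256,0.23,-0.218,0,0.2],[-0.272,0.283,-0.218,0,0.2],[-0.272,0.283,-0.218,0,0.2],[-0.272,0.283,-0.218,0,0.2]]}}}

```text
t: 25.15
tcp_pos: [0.4395, -0.1485, 0.2784]
tool_rot: [0.991, 0.131, -0.001, -0.001]
force: [-0.2, 0.3, -2.1]
finger_gap: 0.345
gripper_force: 89.6
```

```bash
python3 -c "
from h import *
go(.6395,-.148,.2)"
```

```text
tool shift [0.1934 0.0517 0.0779]
```

{"api": "drive_effector", "payload": {"plan": {"moves": [[0.04,0.011,0,0,0.2],[0.08,0.022,0,0,0.2],[0.12,0.033,0.02,0,0.2],[0.155,0.042,0.05,0,0.2],[0.18,0.049,0.08,0,0.2],[0.1934,0.0517,0.11,0,0.2],[0.1934,0.0517,0.13,0,0.2],[0.1934,0.0517,0.14,0,0.2],[0.1934,0.0517,0.14,0,0.2],[0.1934,0.0517,0.14,0,0.2],[0.1934,0.0517,0.14,0,0.2]]}}}

```text
t: 26.25
tcp_pos: [0.6413, -0.1464, 0.141]
tool_rot: [0.991, 0.133, 0.001, 0.001]
force: [0.7, 0.0, -2.4]
finger_gap: 0.343
gripper_force: 89.7
```

```bash
python3 -c "
from h import *
go(.6395,-.148,.1285);s=manip.sense();print(s['force'],Ro.from_quat(s['tool_rot']).as_matrix()[:,2].round(4))"
```

```text
tool shift [-0.0022  0.0011  0.0125]
[ 0.67312808  0.04985997 -2.36989345] [ 0.0026 -0.001  -1.    ]
```

{"api": "drive_effector", "payload": {"plan": {"moves": [[-0.002,0.0011,0.003,0,0.2],[-0.002,0.0011,0.007,0,0.2],[-0.002,0.0011,0.01,0,0.2],[-0.002,0.0011,0.01,0,0.2],[-0.002,0.0011,0.01,0,0.2]]}}}

```text
t: 26.75
tcp_pos: [0.6389, -0.148, 0.129]
tool_rot: [0.991, 0.133, -0.0, -0.0]
force: [-0.4, -0.1, -2.3]
finger_gap: 0.345
gripper_force: 89.7
```

```bash
python3 - <<'E'
from h import *
go(.6395,-.148,.1165);s=manip.sense();print(s['force'],Ro.from_quat(s['tool_rot']).as_matrix()[:,2].round(4))
d=cam("side");cv2.imwrite("pics/s2c.png",cv2.resize(cv2.cvtColor(d["pixels"][110:220,220:360],cv2.COLOR_RGB2BGR),None,fx=5,fy=5,interpolation=2))
E
```

```text
tool shift [0.0006 0.0002 0.0125]
[-0.40028173 -0.12106089 -2.30709532] [-3.e-04  1.e-04 -1.e+00]
```

View pics/s2c.png

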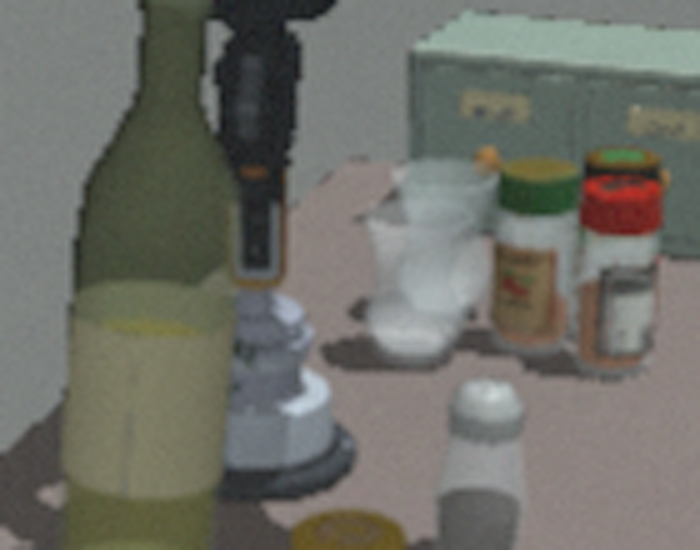

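The side crop shows the tamper upright just above the lid, centred. Pressing slowly.

{"api": "drive_effector", "payload": {"plan": {"moves": [[0.0005,0,0.002,0,0.2],[0.0005,0,0.004,0,0.2],[0.0005,0,0.006,0,0.2],[0.0005,0,0.007,0,0.2],[0.0005,0,0.007,0,0.2],[0.0005,0,0.007,0,0.2]]}}}

```text
t: 27.4
tcp_pos: [0.6398, -0.1479, 0.1226]
tool_rot: [0.991, 0.133, 0.0, 0.0]
force: [-0.6, 0.1, 1.4]
finger_gap: 0.346
gripper_force: 89.7
```

{"api": "drive_effector", "payload": {"plan": {"moves": [[0,0,0.001,0,0.2],[0,0,0.002,0,0.2],[0,0,0.003,0,0.2],[0,0,0.004,0,0.2],[0,0,0.004,0,0.2],[0,0,0.004,0,0.2]]}}}

```text
t: 28.0
tcp_pos: [0.6397, -0.1479, 0.1185]
tool_rot: [0.991, 0.133, 0.0, 0.0]
force: [-0.2, 0.3, 4.2]
finger_gap: 0.345
gripper_force: 89.7
```

```bash
python3 -c "
from h import *
s=manip.sense();print(s['force'],s['ft_torque'],Ro.from_quat(s['tool_rot']).as_matrix()[:,2].round(4))"
```

```text
[-0.18887232  0.33794345  4.23151035] [ 0.12609705 -0.06585748  0.0242393 ] [ 8.e-04 -3.e-04 -1.e+00]
```

{"api": "drive_effector", "payload": {"plan": {"moves": [[0,0,0.001,0,0.2],[0,0,0.002,0,0.2],[0,0,0.003,0,0.2],[0,0,0.003,0,0.2],[0,0,0.003,0,0.2]]}}}

```text
t: 28.5
tcp_pos: [0.6398, -0.1479, 0.1163]
tool_rot: [0.991, 0.133, 0.001, 0.0]
force: [-0.5, 1.6, 8.0]
finger_gap: 0.342
gripper_force: 90.6
```

{"api": "drive_effector", "payload": {"plan": {"moves": [[0,0,0.001,0,0.2],[0,0,0.002,0,0.2],[0,0,0.002,0,0.2],[0,0,0.002,0,0.2]]}}}

```text
t: 28.9
tcp_pos: [0.6401, -0.1479, 0.1161]
tool_rot: [0.991, 0.133, 0.001, 0.0]
force: [-2.4, 2.0, 15.8]
finger_gap: 0.344
gripper_force: 91.7
```

{"api": "drive_effector", "payload": {"plan": {"moves": [[0,0,0.001,0,0.2],[0,0,0.002,0,0.2],[0,0,0.002,0,0.2],[0,0,0.002,0,0.2]]}}}

```text
t: 29.3
tcp_pos: [0.6403, -0.1479, 0.1159]
tool_rot: [0.991, 0.133, 0.001, 0.001]
force: [-4.5, 2.6, 24.9]
finger_gap: 0.34
gripper_force: 92.6
```

On the stop: z stays at 116 mm while the force rises to 25 N. Holding 1.2 s, checking level meanwhile.

{"api": "drive_effector", "payload": {"plan": {"moves": [[0,0,0,0,0.2],[0,0,0,0,0.2],[0,0,0,0,0.2],[0,0,0,0,0.2],[0,0,0,0,0.2],[0,0,0,0,0.2],[0,0,0,0,0.2],[0,0,0,0,0.2],[0,0,0,0,0.2],[0,0,0,0,0.2],[0,0,0,0,0.2],[0,0,0,0,0.2]]}}}

```text
t: 30.5
tcp_pos: [0.6403, -0.1479, 0.1159]
tool_rot: [0.991, 0.133, 0.001, 0.001]
force: [-4.3, 2.7, 24.4]
finger_gap: 0.344
gripper_force: 92.6
```

```bash
python3 -c "
from h import *
s=manip.sense();print(s['ft_torque'],Ro.from_quat(s['tool_rot']).as_matrix()[:,2].round(4))"
```

```text
[0.61908798 1.06761858 0.03579774] [ 0.0028 -0.001  -1.    ]
```

{"api": "drive_effector", "payload": {"plan": {"moves": [[0,0,-0.002,0,0.2],[0,0,-0.004,0,0.2],[0,0,-0.006,0,0.2],[0,0,-0.008,0,0.2],[0,0,-0.01,0,0.2],[0,0,-0.012,0,0.2],[0,0,-0.014,0,0.2],[0,0,-0.016,0,0.2],[0,0,-0.018,0,0.2],[0,0,-0.021,0,0.2],[0,0,-0.024,0,0.2],[0,0,-0.03,0,0.2],[0,0,-0.05,0,0.2],[0,0,-0.09,0,0.2],[0,0,-0.13,0,0.2],[0,0,-0.165,0,0.2],[0,0,-0.17,0,0.2],[0,0,-0.17,0,0.2]]}}}

```text
t: 32.3
tcp_pos: [0.6396, -0.1479, 0.2826]
tool_rot: [0.991, 0.133, 0.001, 0.001]
force: [-0.1, -0.7, -2.8]
finger_gap: 0.339
gripper_force: 89.9
```

```bash
python3 - <<'E'
from h import *
P=__import__("seat").seat((.641,-.147),tag="w8")
print(circle(P,(.6405,-.1474),.035,.068,.078))
s=manip.sense();print(s["force"])
go(.44,-.147,.28);go(.44,.195,.28);go(.624,.1935,.28)
E
```

```text
w8 z hist 2mm from .036 [  11   66  453  570   11    0    0    0    0    0    0    0    0    0
    0    6   15  501 1239   30    0    0    0    0    0    0    0    0
    0    0    0]
(array([ 0.6413, -0.147 ,  0.0279]), np.float64(0.0725), 1785)
[-0.62922829  0.24832319 -2.56460509]
tool shift [-0.1915 -0.0528  0.0008]
tool shift [-0.1013 -0.3828  0.001 ]
tool shift [ 0.0758 -0.3328  0.0007]
```

View pics/w8.png

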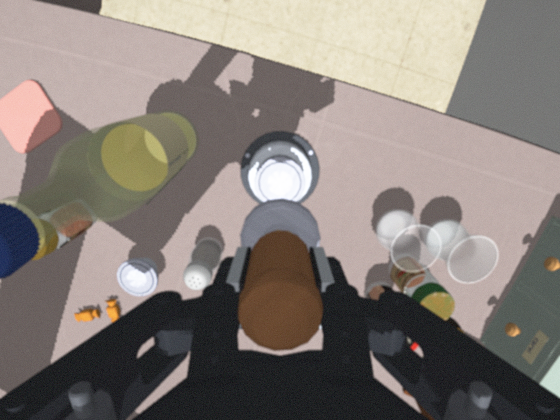

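The nest is back up with the lid on (281,180, top at 72.5 mm). The tamper is still straight in the grip at (280,290), and the tray is free at top left.

{"api": "drive_effector", "payload": {"plan": {"moves": [[-0.04,-0.011,0,0,0.2],[-0.08,-0.022,0,0,0.2],[-0.12,-0.033,0,0,0.2],[-0.16,-0.044,0,0,0.2],[-0.191,-0.053,0,0,0.2],[-0.183,-0.09,0,0,0.2],[-0.172,-0.13,0,0,0.2],[-0.161,-0.17,0,0,0.2],[-0.15,-0.21,0,0,0.2],[-0.139,-0.25,0,0,0.2],[-0.128,-0.29,0,0,0.2],[-0.117,-0.33,0,0,0.2],[-0.101,-0.383,0,0,0.2],[-0.06,-0.372,0,0,0.2],[-0.02,-0.361,0,0,0.2],[0.02,-0.35,0,0,0.2],[0.055,-0.339,0,0,0.2],[0.076,-0.333,0,0,0.2],[0.076,-0.333,0,0,0.2],[0.076,-0.333,0,0,0.2]]}}}

```text
t: 34.35
tcp_pos: [0.6234, 0.1931, 0.2779]
tool_rot: [0.991, 0.133, -0.003, -0.0]
force: [-0.2, 0.3, -3.1]
finger_gap: 0.344
gripper_force: 90.2
```

{"api": "drive_effector", "payload": {"plan": {"moves": [[0,0,0,0,0.2],[0,0,0,0,0.2]]}}}

```text
t: 34.55
tcp_pos: [0.6235, 0.1936, 0.2805]
tool_rot: [0.991, 0.133, -0.001, -0.0]
force: [-0.6, -0.7, -3.8]
finger_gap: 0.339
gripper_force: 90.2
```

```bash
python3 - <<'E'
from h import *; from tray import tray
d=cam("wrist");save(d,"w9");tray(d,cloud(d))
d=cam("top");tray(d,cloud(d)); d=cam("side");tray(d,cloud(d))
go(.624,.1935,.08)
E
```

```text
tray ((625.9454956054688, 194.7794189453125), (72.18362426757812, 82.55213165283203), 42.886085510253906) 0.007174116514025164 2905
tray ((625.2958374023438, 157.4946746826172), (23.09377098083496, 24.53663444519043), 42.015167236328125) 0.006882071743314344 81
tray ((624.817138671875, 154.64920043945312), (21.45415496826172, 18.38613510131836), 27.02874183654785) 0.007422227262562864 46
tool shift [-0.0003  0.      0.2015]
```

{"api": "drive_effector", "payload": {"plan": {"moves": [[0,0,0.04,0,0.2],[0,0,0.085,0,0.2],[0,0,0.13,0,0.2],[0,0,0.165,0,0.2],[0,0,0.19,0,0.2],[0,0,0.205,0,0.2],[0,0,0.208,0,0.2],[0,0,0.208,0,0.2],[0,0,0.208,0,0.2]]}}}

```text
t: 35.6
tcp_pos: [0.6263, 0.1937, 0.075]
tool_rot: [0.991, 0.133, 0.002, -0.0]
force: [0.5, -0.4, -2.3]
finger_gap: 0.339
gripper_force: 90.1
```

```bash
python3 -c "
from h import *
go(.6238,.1938,.063)"
```

```text
tool shift [-0.0024 -0.0008  0.012 ]
```

{"api": "drive_effector", "payload": {"plan": {"moves": [[-0.0022,-0.0006,0.004,0,0.2],[-0.0022,-0.0006,0.008,0,0.2],[-0.0022,-0.0006,0.01,0,0.2],[-0.0022,-0.0006,0.01,0,0.2],[-0.0022,-0.0006,0.01,0,0.2]]}}}

```text
t: 36.1
tcp_pos: [0.6227, 0.1934, 0.0632]
tool_rot: [0.991, 0.133, 0.0, -0.0]
force: [0.8, -0.2, -2.3]
finger_gap: 0.34
gripper_force: 90.1
```

{"api": "drive_effector", "payload": {"plan": {"moves": [[0,0,0.001,0,0.2],[0,0,0.0015,0,0.2],[0,0,0.0015,0,0.2]]}}}

```text
t: 36.4
tcp_pos: [0.6226, 0.1934, 0.0616]
tool_rot: [0.991, 0.133, -0.0, -0.0]
force: [1.0, -0.5, -2.9]
finger_gap: 0.337
gripper_force: 90.1
```

{"api": "drive_effector", "payload": {"plan": {"moves": [[0.001,0,0.0005,0,0.2],[0.001,0,0.001,0,0.2],[0.001,0,0.001,0,0.2]]}}}

```text
t: 36.7
tcp_pos: [0.6231, 0.1936, 0.0615]
tool_rot: [0.991, 0.133, -0.001, 0.0]
force: [-3.1, -1.6, 5.1]
finger_gap: 0.344
gripper_force: 90.4
```

{"api": "drive_effector", "payload": {"plan": {"moves": [[0,0,0.0005,0,0.2],[0,0,0.001,0,0.2],[0,0,0.001,0,0.2]]}}}

```text
t: 37.0
tcp_pos: [0.6231, 0.1936, 0.0615]
tool_rot: [0.991, 0.133, -0.0, 0.0]
force: [-5.2, -1.5, 10.4]
finger_gap: 0.343
gripper_force: 90.8
```

{"api": "drive_effector", "payload": {"plan": {"moves": [[0,0,-0.001,0,0.2],[0,0,-0.001,0,0.2],[0,0,-0.001,0,0.5],[0,0,-0.001,0,0.7],[0,0,-0.001,0,1],[0,0,-0.001,0,1],[0,0,-0.001,0,1],[0,0,-0.001,0,1]]}, "clamp_n": 20}}

```text
t: 37.8
tcp_pos: [0.6237, 0.1937, 0.0606]
tool_rot: [0.991, 0.133, 0.0, -0.0]
force: [-0.5, 0.3, -0.1]
finger_gap: 0.999
gripper_force: 0.0
```

{"api": "drive_effector", "payload": {"plan": {"moves": [[0,0,-0.02,0,1],[0,0,-0.06,0,1],[0,0,-0.11,0,1],[0,0,-0.16,0,1],[0,0,-0.21,0,1],[0,0,-0.22,0,1],[0,0,-0.22,0,1],[0,0,-0.22,0,1]]}}}

```text
t: 38.6
tcp_pos: [0.6226, 0.1935, 0.2793]
tool_rot: [0.991, 0.133, -0.001, -0.0]
force: [-1.0, 0.5, -1.1]
finger_gap: 1.0
gripper_force: 0.0
```

```bash
python3 - <<'E'
from h import *; from tray import tray
d=cam("wrist");save(d,"w10");P=cloud(d);tray(d,P)
print("knob",circle(P,(.626,.195),.03,.08,.1),"base",circle(P,(.626,.195),.035,.0135,.024))
d=cam("top");save(d,"top2")
E
```

```text
tray ((625.6246948242188, 193.7091064453125), (72.00398254394531, 81.25452423095703), 42.94386291503906) 0.007180841515635306 598
knob (array([0.6271, 0.1949, 0.0157]), np.float64(0.091), 724) base (array([0.6264, 0.1947, 0.0231]), np.float64(0.0173), 434)
```

View pics/w10.png

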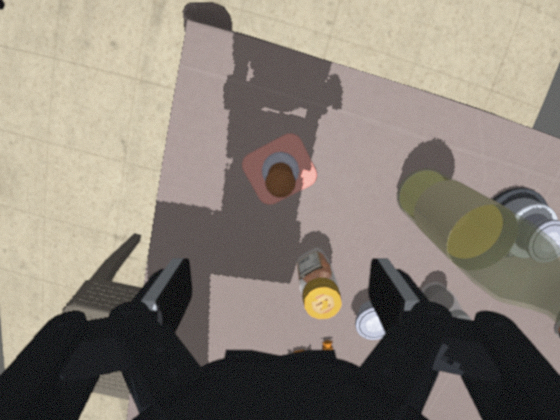

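The tamper stands upright at (280,175), within 1 mm of the tray's centre. The press was already confirmed at rest with the lid on, so I hand in.

```bash
python3 -c "
from station import manip
print(manip.sign_off())"
```

```text
the job is handed in; nothing more can be done
None
```

I closed the capsule: it was pressed fully down on the stop for over a second and now sits in the raised press with its lid on. The tamper stands upright within about 1 mm of its tray's centre, nothing else was disturbed as far as the pictures show, and the job was handed in at about 39 s; the hand-in gave no verdict.

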